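Bottom the crimp stop screw, back it off a quarter turn and lock it

ROBOT

A 6-joint arm with a two-finger parallel gripper is mounted at the origin on the work surface; the furniture and walls round the work are solid. World frame = base frame: x ahead of the robot, y to its left, z up, the work surface at z = 0. Lengths are in m, angles in degrees, forces in N, time in s.
With the tool pointing down it reaches from about 0.35 to 0.875 m from the base axis. Payload 4.2 kg.
Tool frame: the origin (TCP) lies on the centre line of the jaws, within the pads' length; the fingertips stand 19 mm ahead of it and the grasp point (between the pads) is the TCP; z points along the fingers, y is the line along which they close (so a half turn about z gives the same grasp; the last joint's range is limited). The gripper opens to 87 mm and grips with 3 to 60 N. Pads are 19 mm wide; open, the fingers measure 117 mm over their backs; the gripper's body (75 mm by 190 mm) begins 51 mm behind the grasp point.
Start: joints at [91.822, 22.042, 0.453, 0, -68.411, -14.817], TCP at [0.141, 0.609, 0.242] pointing down, gripper open.
Joint ranges: [-179.83, 179.83], [-69.29, 118.12], [-61.27, 80.66], [-181.25, 117.63], [-171.15, -9.14], [-177.46, 177.46]. Speed limits (degrees/s): [159.86, 159.86, 180, 180, 180, 180].

INTERFACE

Orientations are given as a 3x3 rotation matrix whose columns are the frame's x, y, z axes.
In Python, from station import sense, capture, finish_job, search_frame, masks_of gives the robot as it stands.
- The arm moves only by the tool drive_tool, never from a script. Its argument "rows" is a list of rows, each a list of 7 numbers: the opening in per cent of the stroke, from 0 (shut) to 100 (fully open), then the shift along the world's x, y, z in mm, then the turn, a rotation vector about the world's x, y, z in rad. In form: [[fingers, dx, dy, dz, wx, wy, wz], ...]. A call has 1 to 5 rows; each row shifts and turns the commanded pose from where the row before left it; what a row does not reach is not made up. A row lasts 1/12 s, in which the tool goes at most 41.7 mm and 7.16 degrees, less where a joint would pass 70% of its speed; a pose out of reach is approached as far as the arm can. A call is refused whole if a number of a shift passes 41.7 or a number of a turn 0.125, either way. A call with a gripper value outside its range is refused whole. The fingers move at their own pace and stop on an object; the grip force is fixed at half the most. Time passes only in rows, so rows that do not move let the fingers close. It gives the time, the measured TCP pose, the force, the opening and the grip force at its end, in the units of the state.
- sense(): the state, without advancing time (a new reading comes with each control period).
- capture(name): name is "scene" or "top" or "wrist"; returns a dict with "frame" (384x512x3 uint8, red, green, blue), "z_map" (384x512 float32, m along the optical axis (not along the pixel's ray), 0 where there is no reading), "fx", "fy", "cx", "cy" (pixels), "distortion" ([k1, k2, p1, p2, k3] as OpenCV has them; the pictures are not rectified), "R" (3x3) and "t" (3): a world point X has camera coordinates R X + t; the wrist camera has in their place "T_tool_cam" (4x4, takes a point from camera to tool coordinates, whose origin is the TCP and whose axes are the flange's). Camera axes: x right, y down, z forward; pixel columns grow to the right and rows downward; lengths in m; the calibration is good to about 2 mm. A picture is of the moment at which its call begins: read the wrist's pose just before it.
- finish_job(): hands the job in; it is judged then, once.
Trained networks look in a picture, given as the dict that the camera call returned (one of the last four; its "shot" number tells which), for a name from the list of things; names that differ only in an ending like _2 or _b are one class to them, and where a whole thing is asked for, a point or a joint stands for the part that bears it (a point fixed in the world has none). Each returns a list of dicts, best first, with "p" (0 to 1); they miss things now and then, are a little off and sometimes report something else, mostly with a low value. They report only what shows in the picture. A call takes as long as a camera call.
- search_frame(label, picture): "xy" ([column, row] in pixels, amid what is visible of it).
- masks_of(label, picture): "region" (384x512 bool, what is visible of it) and "xy" ([column, row] in pixels, amid what is visible of it).
The state is a dict: "time_s": time; "joints": joint angles; "joint_velocities": joint speeds; "effort": joint torques, N m; "tcp_pos": TCP position; "ee_rot": TCP orientation; "wrist_force": force on the tool from outside, world axes, zero at the start; "moment": the same for the moment, N m; "gripper_width": opening from 0.0 (shut) to 1.0 (fully open); "gripper_force": force on a finger pad.
Only numpy, scipy, OpenCV 4.12 (cv2) and the standard library are available. Lean on these libraries where they do the work, as an engineer would, in place of code of your own. Each camera call takes 0.05 s, during which the arm holds its last target. There are 200 camera calls.

TASK

Set the green crimp stop: turn its T-handle clockwise until the screw just bottoms snugly on the brass pad, without forcing it, then back it off by a quarter of a turn. Then throw the black ball lever fully over, away from the robot, to lock it, leave the handle as set, and leave the things around it where they are.

Things in the scene. Friction and masses are not known exactly. Their poses are not given: they have to be found in the camera images.
- crimp_stop: Green cast fixture bolted to the table: plate 100 (x) x 210 (y) x 12 mm; column and arm carrying a vertical screw; lock lever. Origin under the plate's centre; x away from the robot at yaw 0, y left, z up. Screw axis at (-5, -50) mm; the arm's top, a dial ring with long marks every quarter turn, is 88 mm high. Lever pivot at (0, 70, 34) mm on a block 70 x 50 mm, 37 mm high.
- handle_grip (a point): Centre of the screw's T-handle on the screw axis, 120 mm above the table: a black bar 70 mm long, 14 mm thick, 24 mm tall. x along the bar to its red end, z up. 20 mm free below the bar (but a 13 mm shaft at its middle). Clockwise from above screws the foot down; the handle keeps its height, drags with 0.06 N m and stays where left. The bar's angle at bottom differs every time.
- lock_lever (a joint): Angle of the lock lever, rad: 0 leaning 0.5 rad towards the robot (the fixture's -x), 1.0 leaning 0.5 rad away from it (locked, end stop). Starts at 0 to 0.15, stays where put; about 1 N at the ball moves it. It does not keep the screw from turning if the handle is pushed.
- lock_lever_tip (a point): Centre of the black ball (26 mm across) on the lock lever, 80 mm from its pivot, 104 mm above the table at either end of its swing and 114 mm at its middle; the rod is 10 mm thick.
- label_roll: Roll of blank cream labels standing on the table, 68 mm across, 35 mm high; a bystander. Origin under its centre.
- sauce_pot_c: Small empty steel pot, 62 mm across, 30 mm high; a bystander. Origin under its centre.
- crimp_roller: Hand roller with wooden handle lying on the table in front of the fixture, 162 mm long, 29 mm high; a bystander. Origin under its middle.
- pad_top (a point): Middle of the brass pad under the arm, 36 mm above the table, on which the screw bottoms; fixed to the fixture. The screw starts 0.06 to 0.26 turn short of it. Once bottomed, the torque on the handle rises by 2 N m per rad turned further (the pad gives; it springs back when let go): 0.2 to 0.4 N m is snug, 0.6 N m (0.3 rad) is overtightened. The quarter turn counts from first touch.

How it is judged:
By the outcome, as a careful person would: the job done as asked, in the order asked, and still so for the second after the job is handed in, with the robot touching nothing.
It also fails if it takes over 64 s, if anything falls off the work surface, if the arm or the gripper's body presses on something with over 40 N, if the wrist force passes 120 N, or if a joint passes its speed limit or range.

## Working session

There is one attempt and no reset: what is moved stays moved. The work goes in short steps, Python scripts to look and compute and a tool call to move; the robot and the scene stay as the last step left them, time stands still between calls to the robot, and variables do not carry over. Pictures are saved under pics/ and viewed, at most 10 in all, crops included, and the job is handed in when it is done.

Besides the shell and the picture viewer there is one more tool, called after "Request:" as a command line: name --pt "numbers of a row" for each row, then --argument value for the rest. drive_tool: Moves the arm, as the interface text tells. Its arguments: {"type":"object","properties":{"rows":{"type":"array"}},"required":["rows"]}

```bash
mkdir -p pics; cat > h.py <<'E'
import numpy as np, cv2
from station import sense, capture, finish_job, search_frame, masks_of
def world(c, uv, z=None, s=None):
    K=np.array([[c['fx'],0,c['cx']],[0,c['fy'],c['cy']],[0,0,1]])
    uv=np.asarray(uv,float).reshape(-1,1,2)
    n=cv2.undistortPoints(uv,K,np.array(c['distortion'],float)).reshape(-1,2)
    r=np.c_[n,np.ones(len(n))]
    if 'R' in c: R=np.array(c['R']).T; o=-R@np.array(c['t'])
    else:
        T=np.array(c['T_tool_cam']); Rt=np.array(s['ee_rot']); R=Rt@T[:3,:3]; o=Rt@T[:3,3]+np.array(s['tcp_pos'])
    d=r@R.T
    if z is None:
        zz=c['z_map'][uv[:,0,1].astype(int),uv[:,0,0].astype(int)]
        return o+d*zz[:,None]
    return o+d*((z-o[2])/d[:,2])[:,None]
E
python3 - <<'E'
from h import *
s=sense(); print({k:np.round(v,3).tolist() for k,v in s.items()})
ims=[]
for n in ['scene','top']:
    c=capture(n); ims.append(c['frame'])
    for l in ['crimp_stop','handle_grip','lock_lever_tip','label_roll','sauce_pot_c','crimp_roller']:
        for m in masks_of(l,c)[:2]:
            ys,xs=np.nonzero(m['region'])
            if len(xs)==0: continue
            P=world(c,np.c_[xs,ys]); ok=c['z_map'][ys,xs]>0; P=P[ok]
            print(n,l,round(m['p'],2),np.round(m['xy']),len(xs),np.round(np.median(P,0),3),np.round(np.percentile(P,2,axis=0),3),np.round(np.percentile(P,98,axis=0),3))
cv2.imwrite('pics/a.png',cv2.resize(ims[0][:,:,::-1],(800,600)))
cv2.imwrite('pics/b.png',cv2.resize(ims[1][:,:,::-1],(800,600)))
E
```

```text
{'time_s': 0.0, 'joints': [91.824, 22.088, 0.379, -0.03, -68.412, -14.816], 'joint_velocities': [-0.05, -0.011, 0.012, -0.027, 0.047, 0.082], 'effort': [0.0, -39.067, 18.74, 4.22, 0.011, -0.0], 'tcp_pos': [0.14, 0.608, 0.24], 'ee_rot': [[0.974, -0.225, -0.0], [-0.225, -0.974, -0.002], [0.0, 0.002, -1.0]], 'wrist_force': [-0.016, 0.281, -0.919], 'moment': [-0.041, 0.043, 0.017], 'gripper_force': 0.0, 'gripper_width': 1.003}
scene crimp_stop 0.78 [331. 232.] 3865 [ 0.563 -0.174  0.016] [ 0.52  -0.245  0.007] [ 0.622 -0.052  0.132]
scene crimp_stop 0.69 [343. 224.] 339 [ 0.562 -0.193  0.129] [ 0.549 -0.223  0.001] [ 0.668 -0.127  0.136]
scene handle_grip 0.79 [345. 225.] 303 [ 0.561 -0.194  0.129] [ 0.549 -0.224  0.093] [ 0.576 -0.161  0.136]
scene lock_lever_tip 0.71 [306. 196.] 159 [ 0.565 -0.074  0.111] [ 0.552 -0.081  0.007] [ 0.619 -0.034  0.123]
scene label_roll 0.58 [259. 180.] 463 [0.574 0.087 0.027] [ 0.543  0.071 -0.001] [0.608 0.123 0.038]
scene crimp_roller 0.83 [231. 246.] 533 [ 0.392 -0.023  0.025] [ 0.38  -0.116  0.002] [0.405 0.034 0.031]
top crimp_stop 0.81 [331. 161.] 4177 [ 0.568 -0.144  0.014] [ 0.523 -0.233  0.008] [ 0.634 -0.04   0.133]
top handle_grip 0.73 [364. 149.] 336 [ 0.563 -0.184  0.131] [ 0.55  -0.215  0.089] [ 0.579 -0.155  0.135]
top label_roll 0.57 [220. 156.] 399 [0.591 0.108 0.035] [0.564 0.077 0.007] [0.609 0.138 0.038]
top sauce_pot_c 0.91 [167. 150.] 540 [0.611 0.236 0.006] [0.581 0.206 0.   ] [0.634 0.257 0.032]
top crimp_roller 0.73 [219. 156.] 462 [0.59  0.11  0.035] [0.562 0.077 0.001] [0.609 0.14  0.038]
top crimp_roller 0.65 [280. 242.] 699 [ 0.395 -0.018  0.025] [ 0.383 -0.108  0.016] [0.409 0.04  0.03 ]
```

View pics/a.png

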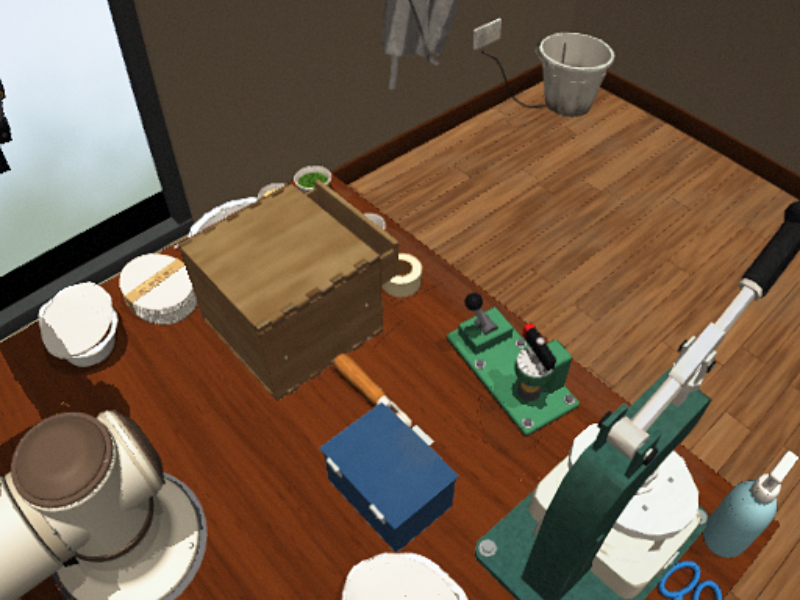

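View pics/b.png

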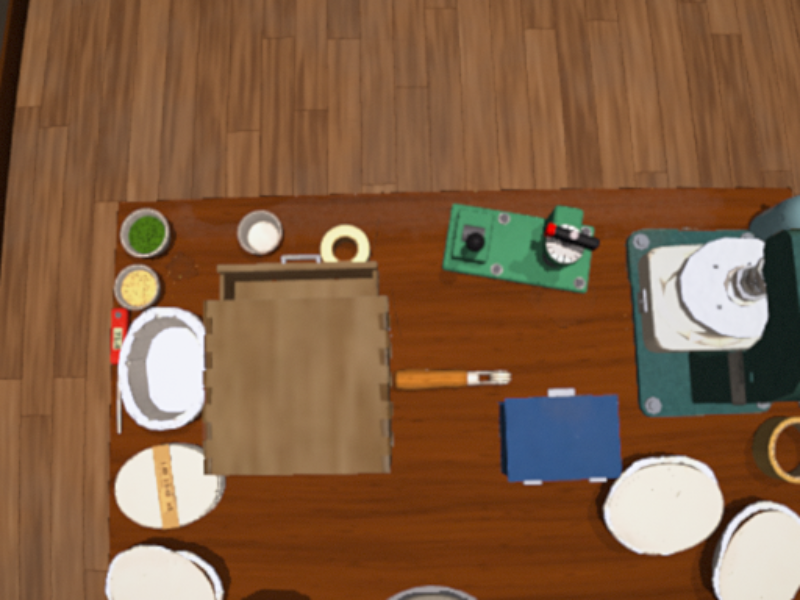

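Both views show the fixture at right, its ball at top-view pixel (475,241) and the bar from red end (552,229) to (597,243). The press is to its right, and a tall wooden box stands between the robot and the roll.

```bash
python3 - <<'E'
from h import *
for n in ['top','scene']:
    c=capture(n)
    m=masks_of('crimp_stop',c)[0]['region']; ys,xs=np.nonzero(m); P=world(c,np.c_[xs,ys])
    Q=P[(abs(P[:,2]-.012)<.008)]; r=cv2.minAreaRect((Q[:,:2]*1000).astype(np.float32)); print(n,'plate',r)
    m=masks_of('handle_grip',c)[0]['region']; ys,xs=np.nonzero(m); P=world(c,np.c_[xs,ys],.132)
    Z=world(c,np.c_[xs,ys])[:,2]; P=P[(Z>.12)&(Z<.14)]
    print(' bar',cv2.minAreaRect((P[:,:2]*1000).astype(np.float32)))
    hsv=cv2.cvtColor(c['frame'],cv2.COLOR_RGB2HSV)
    red=((hsv[ys,xs,0]<8)|(hsv[ys,xs,0]>172))&(hsv[ys,xs,1]>150)&(hsv[ys,xs,2]>80)
    print(' red',world(c,np.c_[xs,ys],.132)[red].mean(0))
    for m in search_frame('lock_lever_tip',c)[:2]: print(' ball',m['p'],m['xy'],world(c,m['xy'],.108))
    v,u=np.mgrid[0:384,0:512]; P=world(c,np.c_[u.ravel(),v.ravel()]); P=P[c['z_map'].ravel()>0]
    for nm,a in dict(near=(.42,.72,-.32,-.26),press=(.3,.72,-.5,-.32),box=(.2,.55,.05,.4)).items():
        q=P[(P[:,0]>a[0])&(P[:,0]<a[1])&(P[:,1]>a[2])&(P[:,1]<a[3])]
        if len(q): print(nm,q[q[:,2].argmax()].round(3),np.percentile(q[:,2],[50,90,98]).round(3))
E
```

```text
top plate ((578.9614868164062, -139.95355224609375), (210.49658203125, 100.5504379272461), 78.9231948852539)
 bar ((563.2413940429688, -185.18191528320312), (69.1214599609375, 17.515464782714844), 68.8501205444336)
 red [ 0.57348527 -0.15910706  0.132     ]
 ball 0.6 [302.5, 155.4] [[ 0.56357144 -0.06270788  0.108     ]]
near [ 0.513 -0.318  0.144] [0.002 0.062 0.128]
press [ 0.492 -0.373  0.306] [0.068 0.264 0.297]
box [0.409 0.05  0.176] [0.165 0.17  0.171]
scene plate ((578.7086181640625, -143.46229553222656), (210.65707397460938, 101.34801483154297), 78.61890411376953)
 bar ((560.6729736328125, -194.27078247070312), (70.11190032958984, 19.922883987426758), 71.74725341796875)
 red [ 0.57158406 -0.16460173  0.132     ]
 ball 0.54 [304.8, 195.2] [[ 0.56391385 -0.07623686  0.108     ]]
near [ 0.474 -0.317  0.066] [0.001 0.016 0.064]
press [ 0.649 -0.392  0.461] [0.149 0.382 0.438]
box [0.326 0.255 0.175] [0.143 0.17  0.171]
```

Request:
drive_tool --pt "100 16 -31 10 0 0 -0.068" --pt "100 16 -31 10 0 0 -0.068" --pt "100 16 -31 10 0 0 -0.068" --pt "100 16 -31 0 0 0 -0.068" --pt "100 16 -31 0 0 0 -0.068"

```text
time_s: 1.52
tcp_pos: [0.2211, 0.4528, 0.2724]
ee_rot: [[0.842, -0.539, 0.0], [-0.539, -0.842, 0.002], [-0.001, -0.002, -1.0]]
wrist_force: [0.3, 1.0, -0.0]
gripper_width: 0.994
gripper_force: 0.0
```

Request:
drive_tool --pt "100 16 -31 0 0 0 -0.068" --pt "100 16 -31 0 0 0 -0.068" --pt "100 16 -31 0 0 0 -0.068" --pt "100 16 -31 0 0 0 -0.068" --pt "100 16 -31 0 0 0 -0.068"

```text
time_s: 1.93
tcp_pos: [0.3009, 0.2974, 0.2719]
ee_rot: [[0.614, -0.789, 0.0], [-0.789, -0.614, 0.001], [-0.0, -0.001, -1.0]]
wrist_force: [0.5, 0.3, -0.3]
gripper_width: 1.0
gripper_force: 0.0
```

Request:
drive_tool --pt "100 16 -31 0 0 0 -0.068" --pt "100 16 -31 0 0 0 -0.068" --pt "100 16 -31 0 0 0 -0.068" --pt "100 16 -31 0 0 0 -0.068" --pt "100 16 -31 0 0 0 -0.068"

```text
time_s: 2.35
tcp_pos: [0.3809, 0.1424, 0.272]
ee_rot: [[0.316, -0.949, 0.001], [-0.949, -0.316, 0.001], [-0.001, -0.001, -1.0]]
wrist_force: [0.9, 0.1, -0.2]
gripper_width: 1.001
gripper_force: 0.0
```

Request:
drive_tool --pt "100 16 -31 0 0 0 -0.068" --pt "100 16 -31 0 0 0 -0.068" --pt "100 16 -31 0 0 0 -0.068" --pt "100 16 -31 0 0 0 -0.068" --pt "100 16 -31 0 0 0 -0.068"

```text
time_s: 2.77
tcp_pos: [0.461, -0.0128, 0.2719]
ee_rot: [[-0.019, -1.0, 0.001], [-1.0, 0.019, 0.0], [-0.0, -0.001, -1.0]]
wrist_force: [0.2, 0.8, 0.1]
gripper_width: 0.997
gripper_force: 0.0
```

Request:
drive_tool --pt "100 16 -31 0 0 0 -0.068" --pt "100 16 -31 0 0 0 -0.068" --pt "100 16 -31 0 0 0 -0.068" --pt "100 16 -31 0 0 0 -0.068" --pt "100 16 -31 0 0 0 -0.068"

```text
time_s: 3.18
tcp_pos: [0.541, -0.1678, 0.2717]
ee_rot: [[-0.352, -0.936, 0.0], [-0.936, 0.352, -0.0], [-0.0, -0.0, -1.0]]
wrist_force: [0.6, 1.5, 0.6]
gripper_width: 1.002
gripper_force: 0.0
```

Request:
drive_tool --pt "100 0 0 0 0 0 0" --pt "100 0 0 0 0 0 0" --pt "100 0 0 0 0 0 0"

```text
time_s: 3.43
tcp_pos: [0.5402, -0.1661, 0.2712]
ee_rot: [[-0.349, -0.937, -0.001], [-0.937, 0.349, 0.0], [0.0, 0.001, -1.0]]
wrist_force: [0.4, 0.8, -0.4]
gripper_width: 0.999
gripper_force: 0.0
```

```bash
cat > look.py <<'E'
from h import *
import sys
s=sense(); c=capture('wrist'); R=np.array(s['ee_rot'])
print(s['time_s'],np.round(s['tcp_pos'],4),'yaw',np.degrees(np.arctan2(R[1,0],R[0,0])),'j',np.round(s['joints'],1),'M',np.round(s['moment'],3),'F',np.round(s['wrist_force'],2))
for m in masks_of('handle_grip',c)[:1]:
    ys,xs=np.nonzero(m['region']); W=world(c,np.c_[xs,ys],s=s); ok=abs(W[:,2]-.132)<.008
    P=world(c,np.c_[xs,ys],.132,s)[ok]; print(m['p'],'bar',cv2.minAreaRect((P[:,:2]*1000).astype(np.float32)),np.median(W[ok,2]))
    print('bar pca/mean',P.mean(0))
for m in search_frame('lock_lever_tip',c)[:2]: print('ball',m['p'],m['xy'],world(c,m['xy'],.11,s),world(c,m['xy'],s=s))
for m in masks_of('crimp_stop',c)[:1]:
    ys,xs=np.nonzero(m['region']); W=world(c,np.c_[xs,ys],s=s); W=W[abs(W[:,2]-.012)<.008]
    if len(W)>10: print('plate',cv2.minAreaRect((W[:,:2]*1000).astype(np.float32)))
cv2.imwrite('pics/%s.png'%sys.argv[1],cv2.resize(c['frame'][:,:,::-1],(800,600)))
E
python3 look.py w1
```

```text
3.4333 [ 0.5402 -0.1661  0.2712] yaw -110.4130282165037 j [ -0.7  15.1  -5.3  -0.  -69.6 -19.7] M [ 0.117 -0.013  0.027] F [ 0.4   0.77 -0.44]
0.74 bar ((564.7523803710938, -189.08810424804688), (68.6351318359375, 14.34388256072998), 70.6726303100586) 0.13127715155314057
bar pca/mean [ 0.56436552 -0.19004789  0.132     ]
ball 0.84 [254.7, 243.7] [[ 0.56996022 -0.08540021  0.11      ]] [[ 0.57521495 -0.07109968  0.08153416]]
plate ((580.0839233398438, -139.8679656982422), (208.71961975097656, 100.31849670410156), 79.3063735961914)
```

View pics/w1.png

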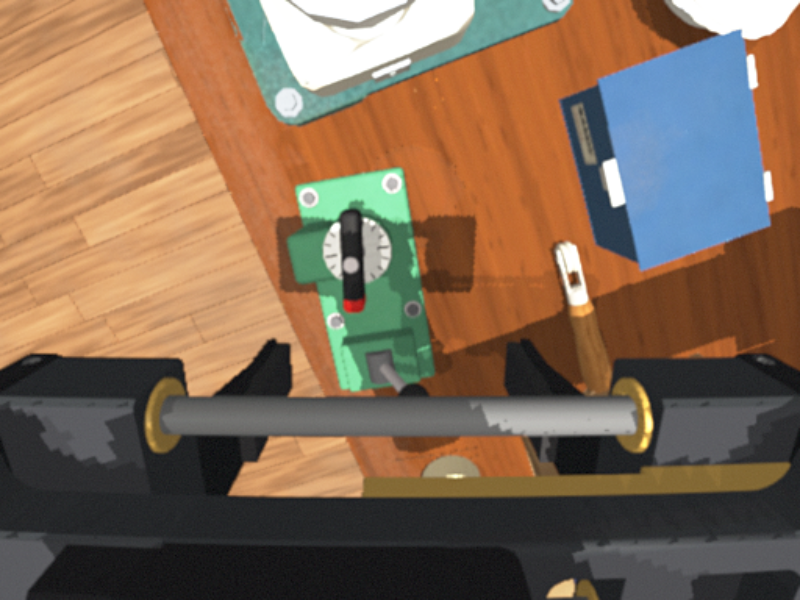

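Request:
drive_tool --pt "100 12.5 -11.5 0 0 0 0.015" --pt "100 12.5 -11.5 -20 0 0 0" --pt "100 0 0 -40 0 0 0" --pt "100 0 0 -40 0 0 0" --pt "100 0 0 -30 0 0 0"

```text
time_s: 4.05
tcp_pos: [0.5643, -0.188, 0.1391]
ee_rot: [[-0.334, -0.943, -0.002], [-0.943, 0.334, 0.001], [-0.0, 0.002, -1.0]]
wrist_force: [-0.5, -0.3, -0.2]
gripper_width: 0.998
gripper_force: 0.0
```

Request:
drive_tool --pt "100 0 0 -20 0 0 0" --pt "100 0 0 0 0 0 0" --pt "100 0 0 0 0 0 0"

```text
time_s: 4.3
tcp_pos: [0.5654, -0.1884, 0.1214]
ee_rot: [[-0.333, -0.943, -0.002], [-0.943, 0.333, -0.0], [0.001, 0.001, -1.0]]
wrist_force: [0.6, -0.3, 0.9]
gripper_width: 1.003
gripper_force: 0.0
```

```bash
python3 look.py w2
```

```text
4.3 [ 0.5654 -0.1884  0.1214] yaw -109.44386713762289 j [ -2.9  25.5 -12.8   0.  -51.8 -16.6] M [ 0.073 -0.1   -0.012] F [ 0.6  -0.34  0.92]
0.67 bar ((0.0, 0.0), (0.0, 0.0), 0.0) nan
bar pca/mean [nan nan nan]
plate ((578.9749145507812, -146.10528564453125), (197.96604919433594, 100.99710083007812), 79.29229736328125)
  return _methods._mean(a, axis=axis, dtype=dtype,
  ret = ret.dtype.type(ret / rcount)
look.py:8: RuntimeWarning: Mean of empty slice.
  print('bar pca/mean',P.mean(0))
  ret = um.true_divide(
```

View pics/w2.png

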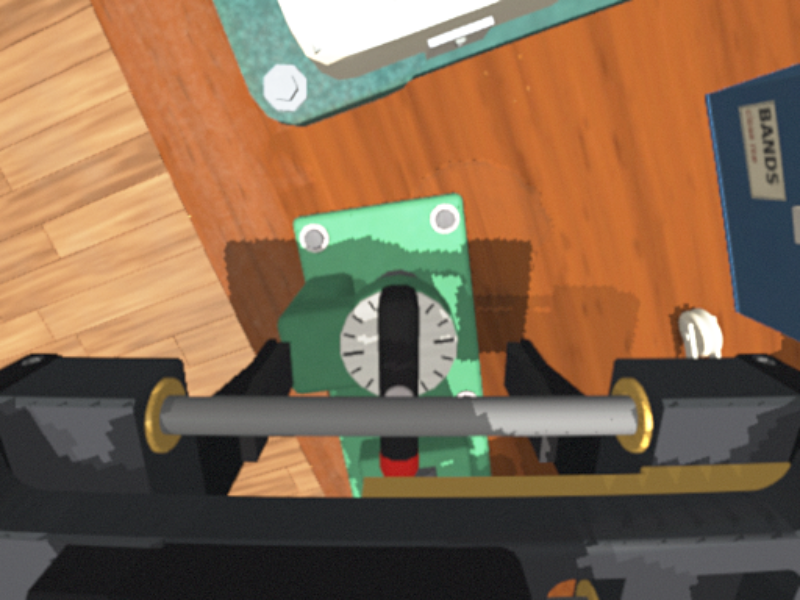

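The bar (column 400) is centred between the fingers, so I'll close on it.

Request:
drive_tool --pt "0 0 0 0 0 0 0" --pt "0 0 0 0 0 0 0" --pt "0 0 0 0 0 0 0" --pt "0 0 0 0 0 0 0" --pt "0 0 0 0 0 0 0"

```text
time_s: 4.92
tcp_pos: [0.5655, -0.189, 0.1217]
ee_rot: [[-0.334, -0.942, 0.0], [-0.942, 0.334, 0.0], [-0.0, -0.0, -1.0]]
wrist_force: [-0.2, -0.4, 0.5]
gripper_width: 0.705
gripper_force: 0.0
```

Request:
drive_tool --pt "0 0 0 0 0 0 0" --pt "0 0 0 0 0 0 0" --pt "0 0 0 0 0 0 0" --pt "0 0 0 0 0 0 0"

```text
time_s: 5.25
tcp_pos: [0.5655, -0.189, 0.1215]
ee_rot: [[-0.334, -0.942, -0.0], [-0.942, 0.334, 0.0], [0.0, 0.0, -1.0]]
wrist_force: [-0.0, -0.1, -0.6]
gripper_width: 0.4
gripper_force: 0.0
```

```bash
cat > st.py <<'E'
from h import *
s=sense(); R=np.array(s['ee_rot'])
print(s['time_s'],np.round(s['tcp_pos'],4),'yaw %.2f'%np.degrees(np.arctan2(R[1,0],R[0,0])),'j6 %.2f'%s['joints'][5],'M',np.round(s['moment'],3),'F',np.round(s['wrist_force'],1),'eff6',np.round(s['effort'][5],3),'g',s['gripper_width'],s['gripper_force'])
E
python3 st.py
```

```text
5.25 [ 0.5655 -0.189   0.1215] yaw -109.54 j6 -16.60 M [ 0.119 -0.062  0.022] F [-0.  -0.1 -0.6] eff6 -0.0 g 0.3997062486387603 0.0
```

Request:
drive_tool --pt "0 0 0 0 0 0 0" --pt "0 0 0 0 0 0 0" --pt "0 0 0 0 0 0 0" --pt "0 0 0 0 0 0 0" --pt "0 0 0 0 0 0 0"

```text
time_s: 5.67
tcp_pos: [0.5652, -0.1889, 0.1215]
ee_rot: [[-0.334, -0.942, -0.001], [-0.942, 0.334, 0.0], [0.0, 0.001, -1.0]]
wrist_force: [-1.2, -0.1, 0.7]
gripper_width: 0.157
gripper_force: 30.0
```

```bash
python3 st.py
```

```text
5.6667 [ 0.5652 -0.1889  0.1215] yaw -109.54 j6 -16.60 M [ 0.296  0.188 -0.007] F [-1.2 -0.1  0.7] eff6 -0.009 g 0.15687549847365825 30.000093402341008
```

Request:
drive_tool --pt "0 0 0 0 0 0 -0.09" --pt "0 0 0 0 0 0 -0.09" --pt "0 0 0 0 0 0 -0.09" --pt "0 0 0 0 0 0 -0.08" --pt "0 0 0 0 0 0 0"

```text
time_s: 6.08
tcp_pos: [0.5655, -0.1891, 0.1215]
ee_rot: [[-0.638, -0.77, -0.0], [-0.77, 0.638, -0.0], [0.0, 0.0, -1.0]]
wrist_force: [0.1, 1.5, 0.8]
gripper_width: 0.156
gripper_force: 30.0
```

```bash
python3 st.py
```

```text
6.0833 [ 0.5655 -0.1891  0.1215] yaw -129.65 j6 -36.72 M [0.075 0.    0.001] F [0.1 1.5 0.8] eff6 -0.515 g 0.156479923479195 30.001510474830866
```

Request:
drive_tool --pt "0 0 0 0 0 0 -0.05" --pt "0 0 0 0 0 0 -0.03"

```text
time_s: 6.25
tcp_pos: [0.5655, -0.1891, 0.1215]
ee_rot: [[-0.697, -0.718, -0.0], [-0.718, 0.697, -0.0], [0.0, -0.0, -1.0]]
wrist_force: [-0.6, 0.1, -0.1]
gripper_width: 0.157
gripper_force: 30.0
```

```bash
python3 st.py
```

```text
6.25 [ 0.5655 -0.1891  0.1215] yaw -134.15 j6 -41.21 M [ 0.074 -0.023  0.047] F [-0.6  0.1 -0.1] eff6 0.091 g 0.15676717753054328 29.999334756284952
```

Request:
drive_tool --pt "0 0 0 0 0 0 0" --pt "0 0 0 0 0 0 0"

```text
time_s: 6.42
tcp_pos: [0.5655, -0.1891, 0.1215]
ee_rot: [[-0.695, -0.719, -0.0], [-0.719, 0.695, -0.0], [0.0, -0.0, -1.0]]
wrist_force: [1.0, -0.8, -0.2]
gripper_width: 0.16
gripper_force: 30.0
```

```bash
python3 st.py
```

```text
6.4167 [ 0.5655 -0.1891  0.1215] yaw -134.05 j6 -41.11 M [ 0.033 -0.01   0.055] F [ 1.  -0.8 -0.2] eff6 -0.07 g 0.15996620635718697 29.99992674216628
```

Request:
drive_tool --pt "0 0 0 0 0 0 -0.05" --pt "0 0 0 0 0 0 -0.05" --pt "0 0 0 0 0 0 0"

```text
time_s: 6.67
tcp_pos: [0.5655, -0.1891, 0.1215]
ee_rot: [[-0.764, -0.645, 0.0], [-0.645, 0.764, -0.0], [0.0, -0.0, -1.0]]
wrist_force: [-0.2, 0.1, -0.5]
gripper_width: 0.161
gripper_force: 30.0
```

```bash
python3 st.py
```

```text
6.6667 [ 0.5655 -0.1891  0.1215] yaw -139.86 j6 -46.92 M [-0.01  -0.068  0.068] F [-0.2  0.1 -0.5] eff6 -0.339 g 0.160697004407191 30.001013819128275
```

Request:
drive_tool --pt "0 0 0 0 0 0 -0.04" --pt "0 0 0 0 0 0 -0.04" --pt "0 0 0 0 0 0 0"

```text
time_s: 6.92
tcp_pos: [0.5656, -0.1892, 0.1216]
ee_rot: [[-0.813, -0.582, 0.0], [-0.582, 0.813, -0.0], [0.0, -0.0, -1.0]]
wrist_force: [-0.4, -0.9, -0.7]
gripper_width: 0.155
gripper_force: 30.0
```

```bash
python3 st.py
```

```text
6.9167 [ 0.5656 -0.1892  0.1216] yaw -144.39 j6 -51.46 M [-0.226 -0.097  0.043] F [-0.4 -0.9 -0.7] eff6 -0.283 g 0.15519266795598674 30.0005669798702
```

Request:
drive_tool --pt "0 0 0 0 0 0 -0.04" --pt "0 0 0 0 0 0 -0.03" --pt "0 0 0 0 0 0 0"

```text
time_s: 7.17
tcp_pos: [0.5656, -0.1892, 0.1215]
ee_rot: [[-0.852, -0.524, 0.0], [-0.524, 0.852, -0.0], [-0.0, -0.0, -1.0]]
wrist_force: [0.2, -0.9, -0.2]
gripper_width: 0.158
gripper_force: 30.0
```

```bash
python3 st.py
```

```text
7.1667 [ 0.5656 -0.1892  0.1215] yaw -148.38 j6 -55.45 M [-0.315 -0.181  0.017] F [ 0.2 -0.9 -0.2] eff6 -0.233 g 0.1577609427361812 30.000442089512944
```

Request:
drive_tool --pt "0 0 0 0 0 0 -0.04" --pt "0 0 0 0 0 0 -0.03" --pt "0 0 0 0 0 0 0"

```text
time_s: 7.42
tcp_pos: [0.5656, -0.1892, 0.1216]
ee_rot: [[-0.886, -0.463, 0.0], [-0.463, 0.886, -0.0], [-0.0, -0.0, -1.0]]
wrist_force: [-1.0, -1.5, -0.4]
gripper_width: 0.155
gripper_force: 30.0
```

```bash
python3 st.py
```

```text
7.4167 [ 0.5656 -0.1892  0.1216] yaw -152.39 j6 -59.46 M [-0.428 -0.192  0.122] F [-1.  -1.5 -0.4] eff6 -0.233 g 0.15486761166490035 30.0005410797894
```

Request:
drive_tool --pt "0 0 0 0 0 0 -0.04" --pt "0 0 0 0 0 0 0" --pt "0 0 0 0 0 0 0"

```text
time_s: 7.67
tcp_pos: [0.5656, -0.1892, 0.1216]
ee_rot: [[-0.904, -0.428, 0.0], [-0.428, 0.904, -0.0], [-0.0, -0.0, -1.0]]
wrist_force: [0.8, -2.0, -0.5]
gripper_width: 0.158
gripper_force: 30.0
```

```bash
python3 st.py
```

```text
7.6667 [ 0.5656 -0.1892  0.1216] yaw -154.65 j6 -61.72 M [-0.615 -0.307  0.108] F [ 0.8 -2.  -0.5] eff6 -0.075 g 0.15791612539295505 29.99989123083651
```

Request:
drive_tool --pt "0 0 0 0 0 0 -0.03" --pt "0 0 0 0 0 0 0" --pt "0 0 0 0 0 0 0"

```text
time_s: 7.92
tcp_pos: [0.5657, -0.1893, 0.1216]
ee_rot: [[-0.916, -0.4, 0.0], [-0.4, 0.916, -0.0], [-0.0, -0.0, -1.0]]
wrist_force: [1.3, -3.3, -1.3]
gripper_width: 0.16
gripper_force: 30.0
```

```bash
python3 st.py
```

```text
7.9167 [ 0.5657 -0.1893  0.1216] yaw -156.41 j6 -63.47 M [-0.837 -0.393  0.058] F [ 1.3 -3.3 -1.3] eff6 -0.072 g 0.15998694346130235 29.9999775364995
```

Request:
drive_tool --pt "0 0 0 0 0 0 -0.05" --pt "0 0 0 0 0 0 0" --pt "0 0 0 0 0 0 0"

```text
time_s: 8.17
tcp_pos: [0.5657, -0.1893, 0.1216]
ee_rot: [[-0.935, -0.354, 0.0], [-0.354, 0.935, -0.0], [-0.0, -0.0, -1.0]]
wrist_force: [1.7, -2.8, -0.5]
gripper_width: 0.156
gripper_force: 30.0
```

```bash
python3 st.py
```

```text
8.1667 [ 0.5657 -0.1893  0.1216] yaw -159.27 j6 -66.33 M [-1.028 -0.448  0.053] F [ 1.7 -2.8 -0.5] eff6 -0.085 g 0.15606622246202886 29.99994618818164
```

Request:
drive_tool --pt "0 0 0 0 0 0 -0.05" --pt "0 0 0 0 0 0 0" --pt "0 0 0 0 0 0 0"

```text
time_s: 8.42
tcp_pos: [0.5656, -0.1893, 0.1216]
ee_rot: [[-0.952, -0.307, 0.0], [-0.307, 0.952, -0.0], [-0.0, -0.0, -1.0]]
wrist_force: [1.1, -4.0, -1.9]
gripper_width: 0.158
gripper_force: 30.0
```

```bash
python3 st.py
```

```text
8.4167 [ 0.5656 -0.1893  0.1216] yaw -162.13 j6 -69.19 M [-1.262 -0.484  0.074] F [ 1.1 -4.  -1.9] eff6 -0.085 g 0.15844556723751513 29.999883519485593
```

Request:
drive_tool --pt "0 0 0 0 0 0 -0.06" --pt "0 0 0 0 0 0 0" --pt "0 0 0 0 0 0 0"

```text
time_s: 8.67
tcp_pos: [0.5657, -0.1893, 0.1216]
ee_rot: [[-0.968, -0.25, 0.0], [-0.25, 0.968, -0.0], [-0.0, -0.0, -1.0]]
wrist_force: [1.6, -4.5, -2.3]
gripper_width: 0.16
gripper_force: 30.0
```

```bash
python3 st.py
```

```text
8.6667 [ 0.5657 -0.1893  0.1216] yaw -165.55 j6 -72.61 M [-1.505 -0.566  0.081] F [ 1.6 -4.5 -2.3] eff6 -0.077 g 0.159894710522448 29.999920707195997
```

Request:
drive_tool --pt "0 0 0 0 0 0 -0.06" --pt "0 0 0 0 0 0 0" --pt "0 0 0 0 0 0 0"

```text
time_s: 8.92
tcp_pos: [0.5657, -0.1893, 0.1216]
ee_rot: [[-0.982, -0.191, 0.0], [-0.191, 0.982, -0.0], [-0.0, -0.001, -1.0]]
wrist_force: [1.1, -5.4, -2.4]
gripper_width: 0.16
gripper_force: 30.0
```

```bash
python3 st.py
```

```text
8.9167 [ 0.5657 -0.1893  0.1216] yaw -169.00 j6 -76.06 M [-1.548 -0.607  0.105] F [ 1.1 -5.4 -2.4] eff6 -0.081 g 0.16002304598446662 29.999861111864448
```

Request:
drive_tool --pt "0 0 0 0 0 0 -0.05" --pt "0 0 0 0 0 0 0" --pt "0 0 0 0 0 0 0"

```text
time_s: 9.17
tcp_pos: [0.5657, -0.1894, 0.1216]
ee_rot: [[-0.99, -0.142, 0.0], [-0.142, 0.99, -0.001], [-0.0, -0.001, -1.0]]
wrist_force: [1.7, -5.2, -2.5]
gripper_width: 0.159
gripper_force: 30.0
```

```bash
python3 st.py
```

```text
9.1667 [ 0.5657 -0.1894  0.1216] yaw -171.86 j6 -78.93 M [-1.584 -0.592  0.131] F [ 1.7 -5.2 -2.5] eff6 -0.078 g 0.15939803836626784 29.999967450276017
```

Request:
drive_tool --pt "0 0 0 0 0 0 -0.05" --pt "0 0 0 0 0 0 0" --pt "0 0 0 0 0 0 0"

```text
time_s: 9.42
tcp_pos: [0.5657, -0.1894, 0.1216]
ee_rot: [[-0.996, -0.092, 0.0], [-0.092, 0.996, -0.001], [-0.0, -0.001, -1.0]]
wrist_force: [1.8, -4.9, -0.7]
gripper_width: 0.161
gripper_force: 30.0
```

```bash
python3 st.py
```

```text
9.4167 [ 0.5657 -0.1894  0.1216] yaw -174.73 j6 -81.79 M [-1.62  -0.598  0.115] F [ 1.8 -4.9 -0.7] eff6 -0.078 g 0.16051672140815845 29.999899975955486
```

Request:
drive_tool --pt "0 0 0 0 0 0 -0.05" --pt "0 0 0 0 0 0 0" --pt "0 0 0 0 0 0 0"

```text
time_s: 9.67
tcp_pos: [0.5657, -0.1894, 0.1216]
ee_rot: [[-0.999, -0.042, 0.0], [-0.042, 0.999, -0.001], [-0.0, -0.001, -1.0]]
wrist_force: [1.5, -6.5, -1.8]
gripper_width: 0.156
gripper_force: 30.0
```

```bash
python3 st.py
```

```text
9.6667 [ 0.5657 -0.1894  0.1216] yaw -177.59 j6 -84.66 M [-1.688 -0.637  0.05 ] F [ 1.5 -6.5 -1.8] eff6 -0.078 g 0.1559120553473448 29.99995498917997
```

Request:
drive_tool --pt "0 0 0 0 0 0 -0.05" --pt "0 0 0 0 0 0 0" --pt "0 0 0 0 0 0 0"

```text
time_s: 9.92
tcp_pos: [0.5657, -0.1895, 0.1216]
ee_rot: [[-1.0, 0.008, 0.0], [0.008, 1.0, -0.001], [-0.0, -0.001, -1.0]]
wrist_force: [2.0, -5.8, -2.4]
gripper_width: 0.159
gripper_force: 30.0
```

```bash
python3 st.py
```

```text
9.9167 [ 0.5657 -0.1895  0.1216] yaw 179.54 j6 -87.52 M [-1.755 -0.642  0.087] F [ 2.  -5.8 -2.4] eff6 -0.078 g 0.15911291644144293 29.999937945976853
```

Request:
drive_tool --pt "0 0 0 0 0 0 -0.05" --pt "0 0 0 0 0 0 0" --pt "0 0 0 0 0 0 0"

```text
time_s: 10.17
tcp_pos: [0.5657, -0.1895, 0.1216]
ee_rot: [[-0.998, 0.058, 0.0], [0.058, 0.998, -0.001], [-0.0, -0.001, -1.0]]
wrist_force: [1.8, -4.9, -2.4]
gripper_width: 0.159
gripper_force: 30.0
```

```bash
python3 st.py
```

```text
10.1667 [ 0.5657 -0.1895  0.1216] yaw 176.68 j6 -90.39 M [-1.77  -0.596  0.063] F [ 1.8 -4.9 -2.4] eff6 -0.078 g 0.15922975682424867 29.999838089570403
```

Request:
drive_tool --pt "0 0 0 0 0 0 -0.05" --pt "0 0 0 0 0 0 0" --pt "0 0 0 0 0 0 0"

```text
time_s: 10.42
tcp_pos: [0.5657, -0.1895, 0.1216]
ee_rot: [[-0.994, 0.108, 0.0], [0.108, 0.994, -0.001], [-0.0, -0.001, -1.0]]
wrist_force: [1.3, -7.0, -1.9]
gripper_width: 0.159
gripper_force: 30.0
```

```bash
python3 st.py
```

```text
10.4167 [ 0.5657 -0.1895  0.1216] yaw 173.81 j6 -93.25 M [-1.788 -0.578  0.042] F [ 1.3 -7.  -1.9] eff6 -0.078 g 0.15921351723359087 29.999851947650313
```

Request:
drive_tool --pt "0 0 0 0 0 0 -0.05" --pt "0 0 0 0 0 0 0" --pt "0 0 0 0 0 0 0"

```text
time_s: 10.67
tcp_pos: [0.5656, -0.1896, 0.1216]
ee_rot: [[-0.988, 0.157, 0.0], [0.157, 0.988, -0.001], [-0.0, -0.001, -1.0]]
wrist_force: [0.8, -6.0, -2.6]
gripper_width: 0.156
gripper_force: 30.0
```

```bash
python3 st.py
```

```text
10.6667 [ 0.5656 -0.1896  0.1216] yaw 170.95 j6 -96.12 M [-1.848 -0.568  0.047] F [ 0.8 -6.  -2.6] eff6 -0.078 g 0.15625527148122922 29.999793358147144
```

Request:
drive_tool --pt "0 0 0 0 0 0 -0.05" --pt "0 0 0 0 0 0 0" --pt "0 0 0 0 0 0 0"

```text
time_s: 10.92
tcp_pos: [0.5657, -0.1896, 0.1216]
ee_rot: [[-0.978, 0.206, 0.0], [0.206, 0.978, -0.001], [-0.001, -0.001, -1.0]]
wrist_force: [0.8, -6.3, -3.0]
gripper_width: 0.154
gripper_force: 30.0
```

```bash
python3 st.py
```

```text
10.9167 [ 0.5657 -0.1896  0.1216] yaw 168.08 j6 -98.98 M [-1.901 -0.614  0.05 ] F [ 0.8 -6.3 -3. ] eff6 -0.078 g 0.15352740236847215 29.999863291159272
```

Request:
drive_tool --pt "0 0 0 0 0 0 -0.05" --pt "0 0 0 0 0 0 0" --pt "0 0 0 0 0 0 0"

```text
time_s: 11.17
tcp_pos: [0.5657, -0.1896, 0.1216]
ee_rot: [[-0.967, 0.255, 0.0], [0.255, 0.967, -0.001], [-0.001, -0.001, -1.0]]
wrist_force: [1.9, -5.9, -1.8]
gripper_width: 0.158
gripper_force: 30.0
```

```bash
python3 st.py
```

```text
11.1667 [ 0.5657 -0.1896  0.1216] yaw 165.22 j6 -101.84 M [-1.932 -0.585  0.018] F [ 1.9 -5.9 -1.8] eff6 -0.078 g 0.1580471583901853 29.99984066002071
```

Request:
drive_tool --pt "0 0 0 0 0 0 -0.05" --pt "0 0 0 0 0 0 0" --pt "0 0 0 0 0 0 0"

```text
time_s: 11.42
tcp_pos: [0.5657, -0.1897, 0.1216]
ee_rot: [[-0.953, 0.303, 0.0], [0.303, 0.953, -0.001], [-0.001, -0.001, -1.0]]
wrist_force: [2.1, -6.8, -2.3]
gripper_width: 0.155
gripper_force: 30.0
```

```bash
python3 st.py
```

```text
11.4167 [ 0.5657 -0.1897  0.1216] yaw 162.37 j6 -104.70 M [-1.993 -0.618  0.168] F [ 2.1 -6.8 -2.3] eff6 -0.154 g 0.15539965778836573 29.99990975484252
```

Request:
drive_tool --pt "0 0 0 0 0 0 -0.045" --pt "0 0 0 0 0 0 0" --pt "0 0 0 0 0 0 0"

```text
time_s: 11.67
tcp_pos: [0.5656, -0.1897, 0.1216]
ee_rot: [[-0.939, 0.345, 0.0], [0.345, 0.939, -0.001], [-0.0, -0.001, -1.0]]
wrist_force: [2.9, -6.5, -2.3]
gripper_width: 0.158
gripper_force: 30.0
```

```bash
python3 st.py
```

```text
11.6667 [ 0.5656 -0.1897  0.1216] yaw 159.82 j6 -107.26 M [-2.061 -0.605  0.194] F [ 2.9 -6.5 -2.3] eff6 -0.234 g 0.15752813244460434 29.999835155904293
```

Request:
drive_tool --pt "0 0 0 0 0 0 -0.045" --pt "0 0 0 0 0 0 0" --pt "0 0 0 0 0 0 0"

```text
time_s: 11.92
tcp_pos: [0.5656, -0.1897, 0.1216]
ee_rot: [[-0.922, 0.387, 0.0], [0.387, 0.922, -0.001], [-0.001, -0.001, -1.0]]
wrist_force: [1.9, -6.3, -2.8]
gripper_width: 0.16
gripper_force: 30.0
```

```bash
python3 st.py
```

```text
11.9167 [ 0.5656 -0.1897  0.1216] yaw 157.26 j6 -109.82 M [-2.035 -0.601  0.271] F [ 1.9 -6.3 -2.8] eff6 -0.315 g 0.15983837721490096 29.999964740127325
```

Request:
drive_tool --pt "0 0 0 0 0 0 0.06" --pt "0 0 0 0 0 0 0.11" --pt "0 0 0 0 0 0 0.11" --pt "0 0 0 0 0 0 0.11" --pt "0 0 0 0 0 0 0.11"

```text
time_s: 12.33
tcp_pos: [0.5657, -0.1894, 0.1216]
ee_rot: [[-0.994, -0.107, 0.0], [-0.107, 0.994, -0.0], [-0.0, -0.0, -1.0]]
wrist_force: [1.8, -5.0, -2.3]
gripper_width: 0.157
gripper_force: 30.0
```

Request:
drive_tool --pt "0 0 0 0 0 0 0.11" --pt "0 0 0 0 0 0 0.11" --pt "0 0 0 0 0 0 0.11" --pt "0 0 0 0 0 0 0.11" --pt "0 0 0 0 0 0 0.11"

```text
time_s: 12.75
tcp_pos: [0.5655, -0.189, 0.1216]
ee_rot: [[-0.792, -0.611, 0.0], [-0.611, 0.792, 0.0], [-0.0, -0.0, -1.0]]
wrist_force: [0.5, -4.5, -1.2]
gripper_width: 0.158
gripper_force: 30.0
```

Request:
drive_tool --pt "0 0 0 0 0 0 0.11" --pt "0 0 0 0 0 0 0.11" --pt "0 0 0 0 0 0 0.11" --pt "0 0 0 0 0 0 0.11" --pt "0 0 0 0 0 0 0.06"

```text
time_s: 13.17
tcp_pos: [0.5653, -0.1888, 0.1216]
ee_rot: [[-0.403, -0.915, -0.0], [-0.915, 0.403, 0.0], [-0.0, 0.001, -1.0]]
wrist_force: [0.8, -3.0, -0.1]
gripper_width: 0.156
gripper_force: 30.0
```

Request:
drive_tool --pt "0 0 0 0 0 0 0.04" --pt "0 0 0 0 0 0 0" --pt "0 0 0 0 0 0 0" --pt "0 0 0 0 0 0 0"

```text
time_s: 13.5
tcp_pos: [0.5652, -0.1888, 0.1216]
ee_rot: [[-0.372, -0.928, -0.001], [-0.928, 0.372, 0.0], [-0.0, 0.001, -1.0]]
wrist_force: [-0.2, -2.5, -0.5]
gripper_width: 0.154
gripper_force: 30.0
```

```bash
python3 st.py
```

```text
13.5 [ 0.5652 -0.1888  0.1216] yaw -111.84 j6 -18.90 M [-0.601 -0.054 -0.047] F [-0.2 -2.5 -0.5] eff6 0.05 g 0.15408848645094192 29.999835044145584
```

Request:
drive_tool --pt "0 0 0 0 0 0 0.06" --pt "0 0 0 0 0 0 0.04" --pt "0 0 0 0 0 0 0.022" --pt "0 0 0 0 0 0 0" --pt "0 0 0 0 0 0 0"

```text
time_s: 13.92
tcp_pos: [0.5651, -0.1888, 0.1215]
ee_rot: [[-0.257, -0.966, -0.001], [-0.966, 0.257, 0.0], [-0.0, 0.001, -1.0]]
wrist_force: [-2.3, -1.1, 0.7]
gripper_width: 0.156
gripper_force: 30.0
```

```bash
python3 st.py
```

```text
13.9167 [ 0.5651 -0.1888  0.1215] yaw -104.89 j6 -11.95 M [-0.352  0.211 -0.026] F [-2.3 -1.1  0.7] eff6 0.072 g 0.15591831783187823 30.000057443976402
```

Request:
drive_tool --pt "50 0 0 0 0 0 0" --pt "50 0 0 0 0 0 0" --pt "50 0 0 0 0 0 0" --pt "50 0 0 0 0 0 0" --pt "50 0 0 0 0 0 0"

```text
time_s: 14.33
tcp_pos: [0.5656, -0.1889, 0.1215]
ee_rot: [[-0.256, -0.967, 0.0], [-0.967, 0.256, 0.0], [-0.0, -0.0, -1.0]]
wrist_force: [-0.1, -0.9, -0.9]
gripper_width: 0.446
gripper_force: 0.0
```

Request:
drive_tool --pt "50 0 0 15 0 0 0" --pt "50 0 0 30 0 0 0" --pt "50 0 0 40 0 0 0" --pt "50 0 0 40 0 0 0"

```text
time_s: 14.67
tcp_pos: [0.5648, -0.1889, 0.2471]
ee_rot: [[-0.256, -0.967, -0.003], [-0.967, 0.256, 0.0], [0.0, 0.003, -1.0]]
wrist_force: [0.7, -0.5, 0.4]
gripper_width: 0.498
gripper_force: 0.0
```

Request:
drive_tool --pt "0 -20 0 10 0 0 0" --pt "0 -20 0 0 0 0 0" --pt "0 -20 0 0 0 0 0" --pt "0 0 0 0 0 0 0" --pt "0 0 0 0 0 0 0"

```text
time_s: 15.08
tcp_pos: [0.505, -0.189, 0.2572]
ee_rot: [[-0.256, -0.967, 0.001], [-0.967, 0.256, -0.0], [-0.0, -0.001, -1.0]]
wrist_force: [0.1, 0.2, 0.3]
gripper_width: 0.201
gripper_force: 0.0
```

```bash
python3 look.py w3; python3 - <<'E'
from h import *
for n in ['top','scene']:
    c=capture(n)
    for m in masks_of('lock_lever_tip',c)[:1]:
        ys,xs=np.nonzero(m['region']); P=world(c,np.c_[xs,ys]); P=P[P[:,2]>.09]; print(n,m['p'],m['xy'],len(P),P.mean(0).round(4),P.min(0).round(3),P.max(0).round(3))
E
```

```text
15.0833 [ 0.505  -0.189   0.2572] yaw -104.85049353536648 j [ -3.3  13.  -10.2  -0.  -66.7 -11.6] M [ 0.051 -0.098 -0.015] F [0.11 0.17 0.31]
0.8 bar ((563.9921875, -189.68760681152344), (68.7265853881836, 14.82342529296875), 72.99433898925781) 0.13124720942872758
bar pca/mean [ 0.56376304 -0.19061829  0.132     ]
plate ((578.3656616210938, -149.88706970214844), (190.705078125, 100.73900604248047), 79.03331756591797)
```

View pics/w3.png

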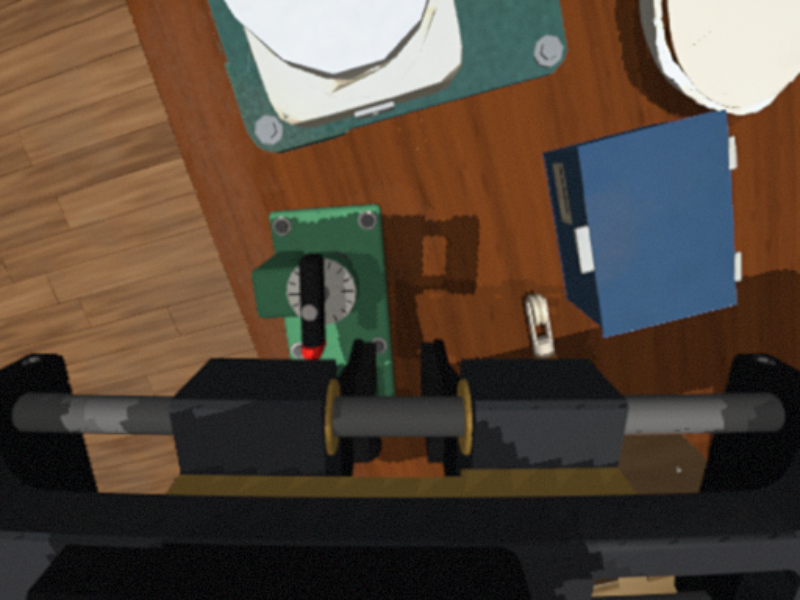

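Bar reads 73° here against 75° from the gripped angle, with the red end at (312,352). Now the lever.

Request:
drive_tool --pt "0 -2 33 0 0 0 0.065" --pt "0 -2 33 0 0 0 0.065" --pt "0 -3 34 0 0 0 0.065" --pt "0 -3 34 0 0 0 0.065" --pt "0 0 0 0 0 0 0"

```text
time_s: 15.9
tcp_pos: [0.4954, -0.051, 0.2567]
ee_rot: [[0.008, -1.0, 0.001], [-1.0, -0.008, 0.001], [-0.001, -0.001, -1.0]]
wrist_force: [-0.5, 0.2, 1.1]
gripper_width: 0.006
gripper_force: 0.0
```

```bash
python3 st.py; python3 - <<'E'
from h import *
for n in ['top','scene']:
    c=capture(n)
    v,u=np.mgrid[0:384,0:512]; P=world(c,np.c_[u.ravel(),v.ravel()]).reshape(384,512,3); f=c['frame'].astype(int)
    q=P[(P[...,0]>.42)&(P[...,0]<.56)&(P[...,1]>-.03)&(P[...,1]<.15)&(P[...,2]>.1)&(P[...,2]<.19)]
    if len(q): print(n,'box y1%',np.percentile(q[:,1],[0,1,10]).round(3),'zmax',np.percentile(q[:,2],98).round(3),'x',np.percentile(q[:,0],[1,99]).round(3))
    q=P[(P[...,0]>.53)&(P[...,0]<.65)&(P[...,1]>-.11)&(P[...,1]<-.03)&(P[...,2]>.09)&(P[...,2]<.135)&(f.max(-1)<70)]
    if len(q): print('ball',len(q),q.mean(0).round(3),q.min(0).round(3),q.max(0).round(3))
E
```

```text
15.9 [ 0.4954 -0.051   0.2567] yaw -89.53 j6 -12.31 M [0.063 0.003 0.009] F [-0.5  0.2  1.1] eff6 -0.021 g 0.00578230359909516 0.0
top box y1% [0.047 0.047 0.051] zmax 0.172 x [0.42  0.494]
scene box y1% [0.042 0.044 0.046] zmax 0.171 x [0.421 0.525]
ball 104 [ 0.56  -0.072  0.115] [ 0.551 -0.082  0.091] [ 0.575 -0.059  0.123]
```

Request:
drive_tool --pt "0 0 -3 -40 0 0 0" --pt "0 0 0 -40 0 0 0" --pt "0 0 0 -40 0 0 0" --pt "0 0 0 -33 0 0 0" --pt "0 0 0 0 0 0 0"

```text
time_s: 16.42
tcp_pos: [0.4907, -0.0597, 0.0973]
ee_rot: [[-0.003, -1.0, -0.015], [-1.0, 0.003, -0.002], [0.002, 0.015, -1.0]]
wrist_force: [-0.8, 1.0, -0.2]
gripper_width: 0.004
gripper_force: 0.0
```

Request:
drive_tool --pt "0 15 -3 0 0 0 0" --pt "0 15 -3 0 0 0 0" --pt "0 15 -3 0 0 0 0" --pt "0 10 -2 0 0 0 0" --pt "0 0 0 0 0 0 0"

```text
time_s: 16.83
tcp_pos: [0.5536, -0.0702, 0.1055]
ee_rot: [[-0.0, -1.0, 0.004], [-1.0, 0.0, -0.0], [0.0, -0.004, -1.0]]
wrist_force: [0.5, 0.0, 0.6]
gripper_width: 0.007
gripper_force: 0.0
```

```bash
python3 st.py; python3 - <<'E'
from h import *
import cv2
c=capture('scene'); cv2.imwrite('pics/s2.png',cv2.resize(c['frame'][150:320,230:430,::-1],(800,600)))
E
```

```text
16.8333 [ 0.5536 -0.0702  0.1055] yaw -90.02 j6 -9.53 M [ 0.081 -0.083  0.017] F [0.5 0.  0.6] eff6 0.042 g 0.006995193818621599 0.0
```

View pics/s2.png

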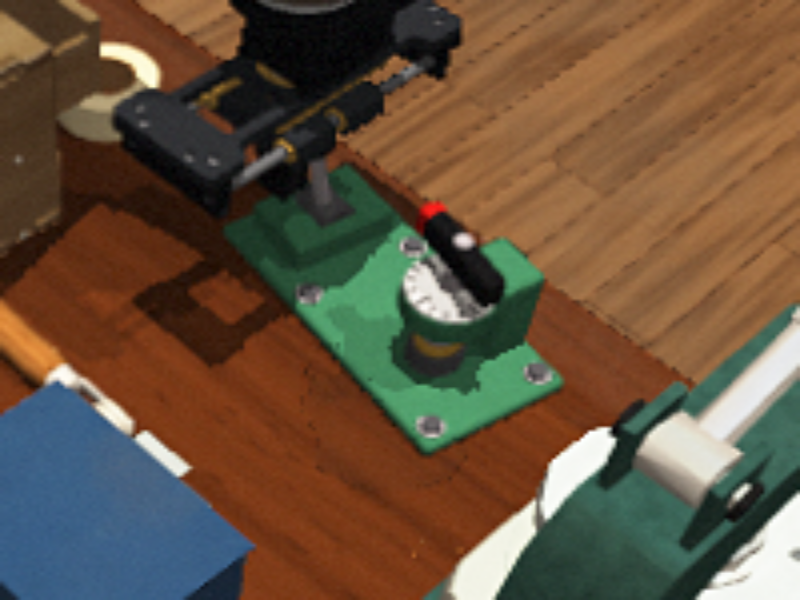

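The fingers are pushing the rod/ball (rod at (320,185)); I'll go on to the end stop.

Request:
drive_tool --pt "0 12 -2.5 0 0 0 0" --pt "0 12 -2.5 0 0 0 0" --pt "0 10 -2 0 0 0 0" --pt "0 0 0 0 0 0 0"

```text
time_s: 17.22
tcp_pos: [0.5859, -0.0766, 0.1047]
ee_rot: [[0.0, -1.0, 0.002], [-1.0, -0.0, -0.0], [0.0, -0.002, -1.0]]
wrist_force: [-0.1, -0.0, 0.1]
gripper_width: 0.007
gripper_force: 0.0
```

Request:
drive_tool --pt "0 5 -1 0 0 0 0" --pt "0 4 -1 0 0 0 0" --pt "0 0 0 0 0 0 0"

```text
time_s: 17.47
tcp_pos: [0.5936, -0.0782, 0.1038]
ee_rot: [[0.001, -1.0, 0.0], [-1.0, -0.001, -0.0], [0.0, -0.0, -1.0]]
wrist_force: [-0.6, 0.7, -0.4]
gripper_width: 0.006
gripper_force: 0.0
```

Request:
drive_tool --pt "0 5 -1 0 0 0 0" --pt "0 0 0 0 0 0 0"

```text
time_s: 17.63
tcp_pos: [0.5989, -0.0791, 0.1036]
ee_rot: [[0.001, -1.0, 0.0], [-1.0, -0.001, -0.0], [0.0, -0.0, -1.0]]
wrist_force: [-0.3, -1.3, -0.4]
gripper_width: 0.003
gripper_force: 0.1
```

Request:
drive_tool --pt "0 4 -1 0 0 0 0" --pt "0 0 0 0 0 0 0"

```text
time_s: 17.8
tcp_pos: [0.6028, -0.0801, 0.1035]
ee_rot: [[0.001, -1.0, -0.0], [-1.0, -0.001, -0.0], [0.0, 0.0, -1.0]]
wrist_force: [-0.8, 0.1, -0.0]
gripper_width: 0.009
gripper_force: 0.3
```

Request:
drive_tool --pt "0 3 -0.5 0 0 0 0" --pt "0 0 0 0 0 0 0"

```text
time_s: 17.97
tcp_pos: [0.6058, -0.0806, 0.1035]
ee_rot: [[0.001, -1.0, -0.0], [-1.0, -0.001, -0.0], [0.0, 0.0, -1.0]]
wrist_force: [0.2, 0.8, 0.8]
gripper_width: 0.002
gripper_force: 0.3
```

Request:
drive_tool --pt "0 4 -0.5 0 0 0 0" --pt "0 0 0 0 0 0 0"

```text
time_s: 18.13
tcp_pos: [0.6068, -0.0809, 0.1029]
ee_rot: [[0.0, -1.0, -0.008], [-1.0, -0.0, 0.0], [-0.0, 0.008, -1.0]]
wrist_force: [-7.2, 2.4, 4.4]
gripper_width: 0.005
gripper_force: 3.9
```

```bash
python3 - <<'E'
from h import *
import cv2
c=capture('scene'); cv2.imwrite('pics/s3.png',cv2.resize(c['frame'][150:270,250:410,::-1],(800,600)))
E
```

```text
(no output)
```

View pics/s3.png

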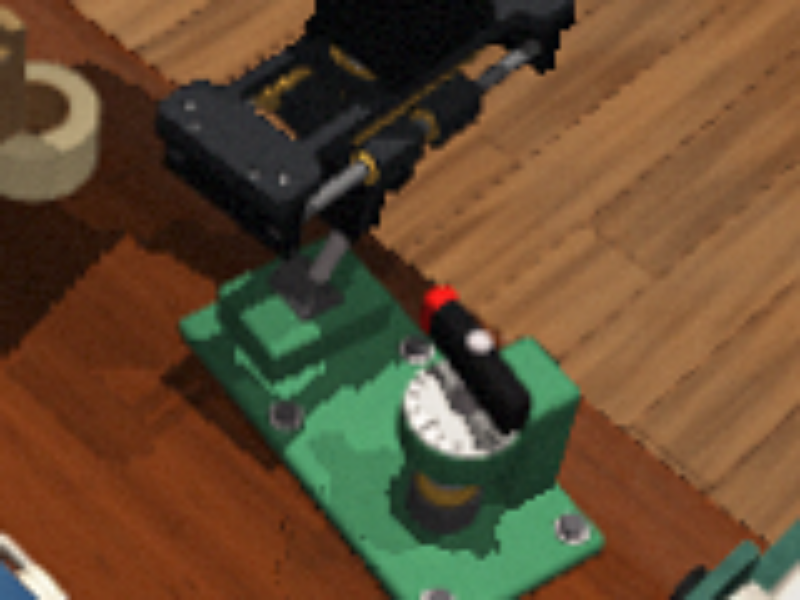

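The lever leans away (rod at (330,260)) and the force jumped at the end stop. One small press more, then retreat.

Request:
drive_tool --pt "0 2 0 0 0 0 0" --pt "0 0 0 0 0 0 0"

```text
time_s: 18.35
tcp_pos: [0.6072, -0.0809, 0.1028]
ee_rot: [[0.0, -1.0, -0.011], [-1.0, -0.0, 0.0], [-0.0, 0.011, -1.0]]
wrist_force: [-10.2, 2.3, 5.2]
gripper_width: 0.003
gripper_force: 5.6
```

Request:
drive_tool --pt "0 -15 3 0 0 0 0" --pt "0 -25 5 0 0 0 0" --pt "0 -30 6 0 0 0 0" --pt "0 -20 0 30 0 0 0" --pt "0 0 0 40 0 0 0"

```text
time_s: 18.77
tcp_pos: [0.5152, -0.0671, 0.1707]
ee_rot: [[0.0, -1.0, -0.012], [-1.0, -0.0, -0.0], [0.0, 0.012, -1.0]]
wrist_force: [0.4, 0.5, 0.1]
gripper_width: 0.006
gripper_force: 0.0
```

Request:
drive_tool --pt "0 3 -33 40 0 0 0" --pt "0 3 -33 40 0 0 0" --pt "0 3 -33 0 0 0 0" --pt "0 3 0 0 0 0 0" --pt "0 0 0 0 0 0 0"

```text
time_s: 19.18
tcp_pos: [0.5331, -0.1542, 0.2383]
ee_rot: [[-0.002, -1.0, 0.002], [-1.0, 0.002, 0.0], [-0.0, -0.002, -1.0]]
wrist_force: [-0.5, 0.2, -0.6]
gripper_width: 0.007
gripper_force: 0.0
```

```bash
python3 look.py w4; python3 - <<'E'
from h import *
for n in ['top','scene']:
    c=capture(n); f=c['frame'].astype(int)
    v,u=np.mgrid[0:384,0:512]; P=world(c,np.c_[u.ravel(),v.ravel()]).reshape(384,512,3)
    q=P[(P[...,0]>.53)&(P[...,0]<.68)&(P[...,1]>-.11)&(P[...,1]<-.03)&(P[...,2]>.09)&(P[...,2]<.135)&(f.max(-1)<70)]
    if len(q): print(n,'ball',len(q),q.mean(0).round(3),q.min(0).round(3),q.max(0).round(3))
    for m in masks_of('handle_grip',c)[:1]:
        ys,xs=np.nonzero(m['region']);Z=world(c,np.c_[xs,ys])[:,2];P=world(c,np.c_[xs,ys],.132)[(Z>.126)&(Z<.138)]
        print(' bar',cv2.minAreaRect((P[:,:2]*1000).astype(np.float32)))
E
```

```text
19.1833 [ 0.5331 -0.1542  0.2383] yaw -90.09886926125219 j [  0.6  15.3  -9.9  -0.  -64.6  -0.7] M [0.113 0.017 0.065] F [-0.52  0.22 -0.56]
0.88 bar ((565.1822509765625, -188.51699829101562), (68.5500259399414, 14.41018295288086), 73.41667938232422) 0.13142742911829014
bar pca/mean [ 0.56509104 -0.18925505  0.132     ]
plate ((579.2252197265625, -146.385986328125), (195.6163330078125, 100.11229705810547), 79.00011444091797)
 bar ((562.8112182617188, -192.85516357421875), (67.80015563964844, 17.923555374145508), 71.96028137207031)
```

View pics/w4.png

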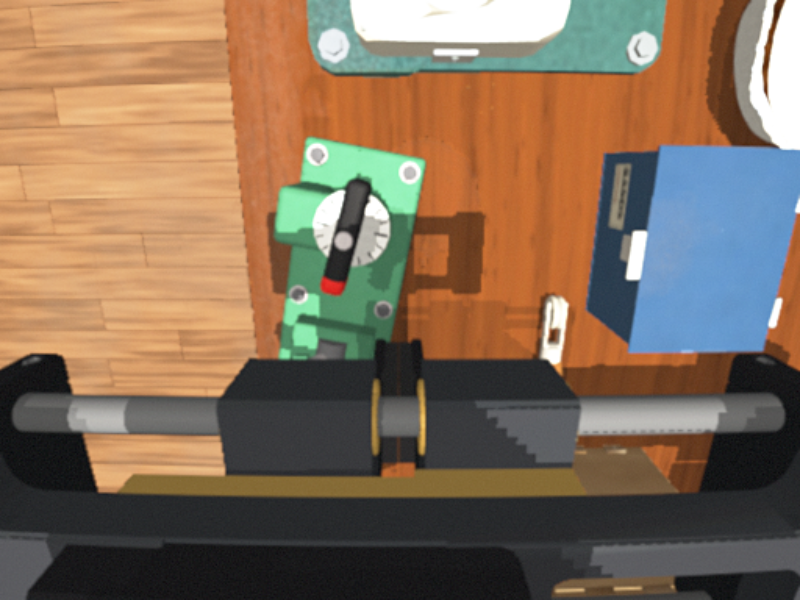

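The handle is at about 73–75° and free of the gripper. The lever was pressed against its end stop, and the robot is clear of everything.

```bash
python3 -c "
from station import finish_job
print(finish_job())"
```

```text
the job is handed in; nothing more can be done
None
```

The job is handed in, with no verdict shown: I turned the screw clockwise to about 0.25–0.3 N m, backed it off about a quarter turn from first touch, and threw the lever against its end stop. Pictures afterwards put the bar 1–3° short of the gripper's angle, and I did not see the ball again after backing away.

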